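# Unlatch the printing frame and hold it open at 40 degrees

## Task

The hinged stencil frame on the printing board is held down by a sprung bolt. Take the red bar, pull it straight out to its stop to free the frame, then raise the frame by that bar and hold it open 40 degrees above the board so that a colleague can slide a tote bag under it; do not let the frame drop, and leave the paint jars and the cup undisturbed. Finish while still holding the red bar, with the frame steady at 40 degrees and carried by nothing but the bar.

Things in the scene. Friction and masses are not known exactly. Their poses are not given: they have to be found in the camera images.
- press: the printing press, fixed to the table: a plywood board 260 (x) by 460 (y) mm, top face 40 mm above the table, with an aluminium-framed stencil screen hinged on it. Origin on the table under the board's centre; x points from the red bar (front) to the hinge. The hinge line runs along the press's y axis, 90 mm behind the origin (+x) and 52 mm above the table. Place and yaw vary; it does not move
- hinge (a joint): how far the stencil frame is open, rad: 0 lying flat on the board, growing as its front edge rises (0.698 is 40 degrees, 1.2 its limit). Nothing holds it up: let go, it falls shut. The moving parts weigh about 0.7 kg (0.5 to 0.9), so about 3 N is needed at the red bar
- screen: the stencil screen that swings: aluminium frame 203 by 280 mm, rails 26 mm wide and 20 mm thick, with cream mesh and a wreath of coloured dots. Origin at the middle of its front rail, 190 mm from the hinge line; its x axis points to the hinge line, so the frame's plane is its x-y plane
- bolt (a joint): how far the sprung bolt is pulled out, m: 0 home, 0.016 at its stop. It slides in the screen's plane, away from the hinge (screen's -x). The spring pulls it home with 4 N at 0 and 8 N at the stop. Its tongue lies under a steel keeper on the board and blocks the screen until it is pulled out 10 mm; once the screen is raised the bolt no longer matters and may be out or home
- pull_bar: the bolt's handle: round red bar, 13 mm thick, 112 mm long, along the press's y axis, on two 8 mm rods 50 mm either side of its middle. Origin at its middle, on its axis: 52 mm above the table, 285 mm from the hinge line (301 mm pulled out), 65 mm in front of the board. Between the rods 45 mm is free behind its axis, so fingers fit down either side. It can turn in the fingers as the screen rises
- jar_orange: closed orange paint jar, 58 mm across and 95 mm high, standing on the board to one side of the screen (its middle 190 mm to the side of the board's centre line). Origin under its centre. Leave it alone
- jar_green: closed green paint jar of the same size, on the board on the other side of the screen. Leave it alone
- jar_yellow: closed yellow paint jar of the same size, on the table away from the press. Leave it alone
- cup_red: open red plastic cup, 72 mm across and 100 mm high, on the table away from the press. Origin under its centre. Leave it alone

How it is judged:
By the outcome, as a careful person would: the job done as asked, in the order asked, and still so for the second after the job is handed in, while the arm keeps its last pose, push and grip.
It also fails if it takes over 35 s, if anything falls off the work surface, if the arm or the gripper's body presses on something with over 40 N, if the wrist force passes 120 N, or if a joint passes its speed limit or range.

## Robot

A 6-joint arm with a two-finger parallel gripper is mounted at the origin on the work surface. World frame = base frame: x ahead of the robot, y to its left, z up, the work surface at z = 0. Lengths are in m, angles in rad, forces in N, time in s.
With the tool pointing down it reaches from about 0.4 to 0.925 m from the base axis. Payload 12.5 kg.
Tool frame: the origin (TCP) lies between the finger pads; the fingertips stand 25 mm ahead of it and the grasp point (between the pads) lies 6 mm ahead of it (tip_extent is the distance from the TCP to the fingertips, in m); z points along the fingers, y is the line along which they close (so a half turn about z gives the same grasp; the last joint's range is limited). The gripper opens to 95 mm and grips with 3 to 60 N. Pads are 20 mm wide; open, the fingers measure 119 mm over their backs; the gripper's body (75 mm by 180 mm) begins 59 mm behind the grasp point.
Start: joints at [1.179, 0.491, 1.559, -0, 1.092, -0.106], TCP at [0.176, 0.6, 0.24] pointing down, gripper open.
Joint ranges: [-3.1, 3.1], [-0.84, 2.19], [0.05, 2.79], [-1.13, 4.28], [0.06, 2.93], [-2.69, 2.69]. Speed limits (rad/s): [2.22, 2.22, 2.79, 3.14, 3.14, 3.14].

## Interface

Orientations are given as a rotation vector (axis times angle).
In Python, from plant import state, camera, camera_info, hand_in, find_in, pinpoint, tip_extent gives the robot as it stands. The module is installed in compiled form; this text tells all that it offers.
- The arm moves only by the tool send_rows, never from a script. Its argument "series" is a list of rows, each a list of 4 numbers: the shift along the tool's x, y, z in mm, then the turn about the tool's z in rad. In form: [[tx, ty, tz, twist], ...]. A call has 1 to 10 rows; each row shifts and turns the commanded pose from where the row before left it, along the tool's axes as they then stand; what a row does not reach is not made up. A row lasts 1/10 s, in which the tool goes at most 50 mm and 8.59 degrees, less where a joint would pass 70% of its speed; a pose out of reach is approached as far as the arm can. A call with a gripper value outside its range is refused whole. "jaw" is the finger opening in mm, from 0 to 95.1, set as the call begins (left out, the last holds). The fingers move at their own pace and stop on an object; "force" is the grip in N (left out, the last holds). Time passes only in rows, so rows that do not move let the fingers close. It gives the time, the measured TCP pose, the force, the opening and the grip force at its end, in the units of the state.
- state(): the state, without advancing time (a new reading comes with each control period).
- camera(name): name is "side" or "top"; returns the picture (420x560x3 uint8, red, green, blue); there is no depth.
- camera_info(name): a dict with "fx", "fy", "cx", "cy" (pixels), "D" ([k1, k2, p1, p2, k3] as OpenCV has them; the pictures are not rectified), "extrinsics" (4x4, takes a point from camera to world coordinates). Camera axes: x right, y down, z forward; pixel columns grow to the right and rows downward; lengths in m; the calibration is good to about 2 mm. A picture is of the moment at which its call begins. camera_info takes no time and is no camera call.
- hand_in(): hands the job in; it is judged then, once.
Trained networks look in the newest picture that a camera, given by its name, has taken for a name from the list of things; names that differ only in an ending like _2 or _b are one class to them, and where a whole thing is asked for, a point or a joint stands for the part that bears it (a point fixed in the world has none). Each returns a list of dicts, best first, with "conf" (0 to 1); they miss things now and then, are a little off and sometimes report something else, mostly with a low value. They report only what shows in the picture. A call takes as long as a camera call.
- find_in(thing, camera): "at" ([row, column] in pixels, amid what is visible of it).
- pinpoint(thing, camera): "at" ([row, column] in pixels: a listed point, or the origin of a listed thing).
The state is a dict: "clock": time; "qpos": joint angles; "qvel": joint speeds; "effort": joint torques, N m; "position": TCP position; "ee_rot": TCP orientation; "contact_force": force on the tool from outside, world axes, zero at the start; "ft_torque": the same for the moment, N m; "grip_width": finger opening in m; "finger_force": force on a finger pad.
Only numpy, scipy, OpenCV 4.12 (cv2) and the standard library are available. Lean on these libraries where they do the work, as an engineer would, in place of code of your own. Each camera call takes 0.05 s, during which the arm holds its last target. There are 200 camera calls.

## Working session

There is one attempt and no reset: what is moved stays moved. The work goes in short steps, Python scripts to look and compute and a tool call to move; the robot and the scene stay as the last step left them, time stands still between calls to the robot, and variables do not carry over. Pictures are saved under pics/ and viewed, at most 10 in all, crops included, and the job is handed in when it is done.

Besides the shell and the picture viewer there is one more tool, called after "Emit:" in YAML: its name, and indented under it one key for each argument. send_rows: Moves the arm, as the interface text tells. Its arguments: {"type":"object","properties":{"series":{"type":"array","items":{"type":"array","items":{"type":"number"}}},"jaw":{"type":"number"},"force":{"type":"number"}},"required":["series"]}

```bash
mkdir -p pics; cat > h.py <<'E'
import numpy as np, cv2
from plant import *
from scipy.spatial.transform import Rotation as R
def ray(cam,at):
    i=camera_info(cam);K=np.array([[i['fx'],0,i['cx']],[0,i['fy'],i['cy']],[0,0,1.]])
    p=cv2.undistortPoints(np.array([[[at[1],at[0]]]],float),K,np.array(i['D'],float))[0,0]
    E=np.array(i['extrinsics']);return E[:3,3],E[:3,:3]@np.array([p[0],p[1],1])
def onz(cam,at,z):
    o,d=ray(cam,at);return o+d*(z-o[2])/d[2]
def tri(a,b):
    o1,d1=ray('side',a);o2,d2=ray('top',b)
    s=np.linalg.lstsq(np.c_[d1,-d2],o2-o1,rcond=None)[0]
    p,q=o1+d1*s[0],o2+d2*s[1];return (p+q)/2,np.linalg.norm(p-q)
def shot(cam,n):
    cv2.imwrite(f'pics/{n}.png',camera(cam)[:,:,::-1])
E
python3 - <<'E'
from h import *
np.set_printoptions(precision=4,suppress=True)
s=state();print(s['position'],s['ee_rot'],s['clock'],s['contact_force'])
print(R.from_rotvec(s['ee_rot']).as_matrix())
for c in('side','top'): shot(c,c+'0')
Z=dict(press=0,screen=.052,pull_bar=.052,jar_orange=.04,jar_green=.04,jar_yellow=0,cup_red=0)
for t in Z:
    r={}
    for c in('side','top'):
        l=pinpoint(t,c)
        if l: r[c]=l[0]['at'];print(t,c,l[0]['at'],round(l[0]['conf'],2),onz(c,l[0]['at'],Z[t]))
    if len(r)==2: print('   tri',*tri(r['side'],r['top']))
E
```

```text
[0.1761 0.5995 0.2391] [-0.4474 -3.1093  0.0017] 0.0 [-0.4461 -0.2477  0.2197]
[[-0.9594  0.282  -0.0004]
 [ 0.282   0.9594 -0.001 ]
 [ 0.0001 -0.0011 -1.    ]]
press side [239.0, 325.3] 0.62 [0.6571 0.0457 0.    ]
press top [182.8, 304.0] 0.8 [0.6555 0.0542 0.    ]
   tri [ 0.6594  0.0522 -0.007 ] 0.005414232249278167
screen side [241.5, 298.9] 0.6 [0.5594 0.0351 0.052 ]
screen top [218.7, 314.8] 0.89 [0.5486 0.0332 0.052 ]
   tri [0.5518 0.0318 0.0573] 0.008654555467948657
pull_bar side [265.2, 270.6] 0.75 [0.4547 0.0073 0.052 ]
pull_bar top [252.3, 322.9] 0.64 [0.4604 0.0148 0.052 ]
   tri [0.46   0.0141 0.0433] 0.0020705150651793734
jar_orange side [195.2, 274.6] 0.58 [0.6267 0.2499 0.04  ]
jar_orange top [193.3, 235.6] 0.88 [0.6212 0.2405 0.04  ]
   tri [0.6199 0.2398 0.0491] 0.0007644980584134803
jar_green side [272.9, 369.0] 0.84 [ 0.6386 -0.142   0.04  ]
jar_green top [184.2, 377.2] 0.6 [ 0.6411 -0.1397  0.04  ]
   tri [ 0.6413 -0.1402  0.037 ] 0.0009705591538037257
jar_yellow side [177.1, 228.0] 0.63 [0.5851 0.4697 0.    ]
jar_yellow top [213.0, 154.3] 0.91 [0.5773 0.4645 0.    ]
   tri [0.5787 0.462  0.0064] 0.005046515756150706
cup_red side [185.4, 181.1] 0.84 [0.438  0.5187 0.    ]
cup_red top [263.9, 125.4] 0.89 [0.4405 0.5399 0.    ]
   tri [ 0.4434  0.5441 -0.0173] 0.0050464794253034986
```

View pics/top0.png

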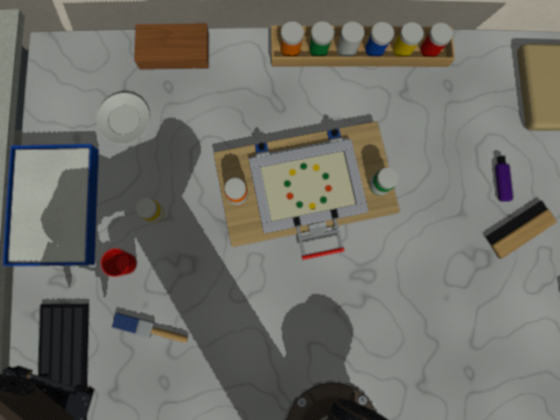

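View pics/side0.png

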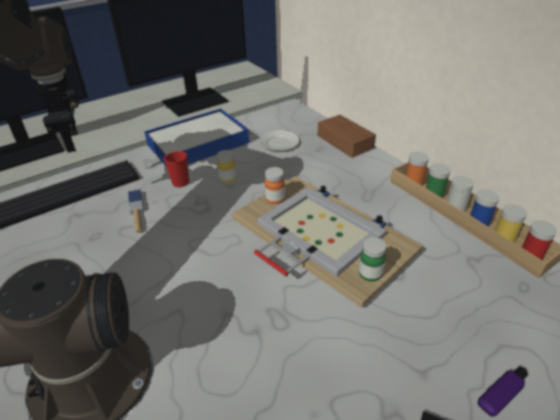

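```bash
python3 - <<'E'
from h import *
np.set_printoptions(precision=4,suppress=True)
for c,z in(('top',.052),('side',.052)):
    im=camera(c).astype(int);m=((im[:,:,0]>120)&(im[:,:,1]<70)&(im[:,:,2]<80)).astype(np.uint8)
    n,l,st,ce=cv2.connectedComponentsWithStats(m)
    for k in range(1,n):
        if st[k,4]<40: continue
        pts=np.argwhere(l==k)
        P=np.array([onz(c,p,z) for p in pts]);me=P.mean(0);u,s,v=np.linalg.svd(P-me,full_matrices=False)
        t=(P-me)@v[0];print(c,st[k],me,v[0],np.degrees(np.arctan2(v[0][1],v[0][0])),np.ptp(t),me+v[0]*(t.max()+t.min())/2)
E
```

```text
top [285  44  16  11 111] [1.0252 0.081  0.052 ] [ 0.1819 -0.9833 -0.    ] -79.51810049865158 0.04554962398535446 [1.0255 0.0791 0.052 ]
top [102 249  18   9  58] [0.4716 0.5607 0.052 ] [ 0.2435 -0.9699 -0.    ] -75.90404301515659 0.04603362647505294 [0.4705 0.565  0.052 ]
top [302 248  42  11 120] [0.458  0.0141 0.052 ] [-0.1847  0.9828 -0.    ] 100.64437229539854 0.1096559583322699 [0.4578 0.0153 0.052 ]
side [174 151  12  10  79] [0.4831 0.6109 0.052 ] [0.2795 0.9601 0.    ] 73.76848248653863 0.06075980646710795 [0.4832 0.6112 0.052 ]
side [166 161  14  26 173] [0.4213 0.5282 0.052 ] [0.2352 0.9719 0.    ] 76.39504787899011 0.15967875190678546 [0.4207 0.5257 0.052 ]
side [526 237  22  21 251] [ 1.0361 -0.3323  0.052 ] [-0.953 -0.303 -0.   ] -162.36173154048373 0.07533691985312471 [ 1.0362 -0.3322  0.052 ]
side [255 251  32  24 134] [0.4607 0.0137 0.052 ] [-0.1893  0.9819  0.    ] 100.91216354730022 0.10893884281674265 [0.46   0.0176 0.052 ]
```

The red bar shows at (252,322) in the top picture and about (263,270) in the side picture. It sits near (0.4585, 0.015, 0.052) with a press yaw of about 10.8°, which agrees with the press origin 195–200 mm behind it. The jars stand to either side of the screen and the cup is far to the left. Next I move above the bar.

Emit:
send_rows:
  series:
    - [-40, -24, 0, 0]
    - [-40, -24, 0, 0]
    - [-40, -24, 0, 0]
    - [-40, -24, 0, 0]
    - [-40, -24, 0, 0]
    - [-32, -38, 0, 0]
    - [-32, -38, 0, 0]
    - [-32, -38, 0, 0]
    - [-32, -38, 0, 0]
    - [-32, -38, 0, 0]
  jaw: 60

```text
clock: 1.9
position: [0.4347, 0.1989, 0.2399]
ee_rot: [0.447, 3.109, 0.001]
contact_force: [0.5, 0.7, 0.6]
grip_width: 0.0602
finger_force: 0.0
```

Emit:
send_rows:
  series:
    - [-15, -34, 0, 0]
    - [-15, -34, 0, 0]
    - [-15, -34, 0, 0]
    - [-15, -34, 0, 0]
    - [-16, -35, 0, 0]

```text
clock: 2.4
position: [0.4589, 0.0138, 0.2398]
ee_rot: [0.447, 3.109, 0.0]
contact_force: [1.3, 0.7, 0.9]
grip_width: 0.0604
finger_force: 0.0
```

Emit:
send_rows:
  series:
    - [0, 0, 0, 0.137]
    - [0, 0, 0, 0.137]
    - [0, 0, 0, 0.137]
    - [0, 0, 0, 0.137]
    - [0, 0, 0, 0.137]
    - [0, 0, 0, 0.137]
    - [0, 0, 0, 0.137]
    - [0, 0, 0, 0.137]
    - [0, 0, 0, 0]
    - [0, 0, 0, 0]

```text
clock: 3.4
position: [0.4589, 0.0153, 0.2397]
ee_rot: [1.997, 2.425, 0.0]
contact_force: [-0.7, -0.3, -0.0]
grip_width: 0.0598
finger_force: 0.0
```

Emit:
send_rows:
  series:
    - [0, 0, 25, 0]
    - [0, 0, 25, 0]
    - [0, 0, 25, 0]
    - [0, 0, 25, 0]
    - [0, 0, 10, 0]
    - [0, 0, 0, 0]
  jaw: 40

```text
clock: 4.0
position: [0.4586, 0.0153, 0.1289]
ee_rot: [-1.998, -2.422, 0.002]
contact_force: [0.3, 0.2, 0.6]
grip_width: 0.0398
finger_force: 0.0
```

```bash
python3 - <<'E'
from h import *
np.set_printoptions(precision=4,suppress=True)
print(state()['position'])
for c in('side','top'):
    im=camera(c);
    cr=im[150:300,210:400] 
    cv2.imwrite(f'pics/{c}1.png',cv2.resize(cr[:,:,::-1],None,fx=3,fy=3,interpolation=cv2.INTER_CUBIC))
    l=pinpoint('pull_bar',c)
    if l:print(c,l[0],onz(c,l[0]['at'],.052))
E
```

```text
[0.4586 0.0153 0.1289]
side {'at': [263.6, 272.0], 'conf': 0.74} [0.4604 0.0098 0.052 ]
top {'at': [219.0, 313.4], 'conf': 0.17} [0.5479 0.0369 0.052 ]
```

View pics/side1.png

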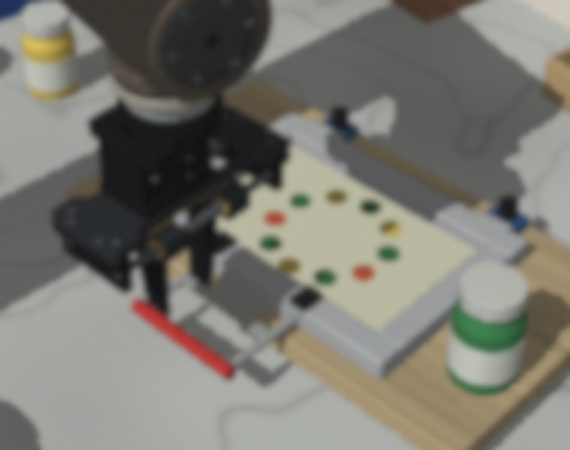

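The side view shows the open fingers poised above and on either side of the red bar (crop from (135,305) to (230,373)). The jars are clear, so I descend.

Emit:
send_rows:
  series:
    - [0, 0, 15, 0]
    - [0, 0, 15, 0]
    - [0, 0, 15, 0]
    - [0, 0, 15, 0]
    - [0, 0, 12, 0]
    - [0, 0, 0, 0]
    - [0, 0, 0, 0]

```text
clock: 4.9
position: [0.4593, 0.0153, 0.0583]
ee_rot: [2.001, 2.421, 0.001]
contact_force: [0.2, -0.7, 0.8]
grip_width: 0.0399
finger_force: 0.0
```

```bash
python3 - <<'E'
from h import *
s=state();print(s['position'],s['contact_force'])
im=camera('side');cv2.imwrite('pics/side2.png',cv2.resize(im[200:300,220:340,::-1],None,fx=5,fy=5,interpolation=cv2.INTER_CUBIC))
E
```

```text
[0.45925333 0.0152609  0.05833022] [ 0.15207688 -0.74541866  0.77496842]
```

View pics/side2.png

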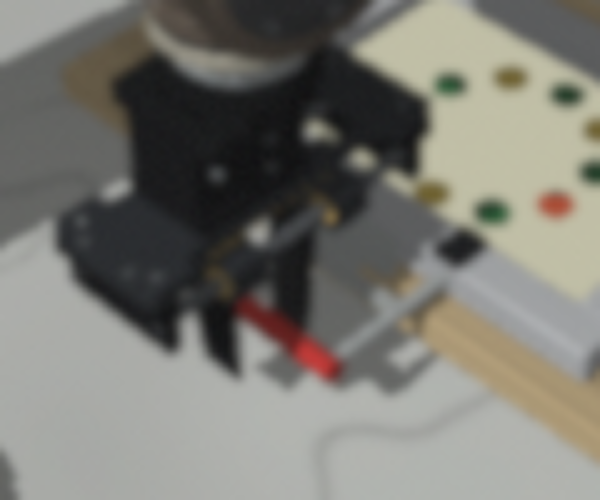

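The bar runs between the two fingers, and nothing is touching. I close lightly first.

Emit:
send_rows:
  series:
    - [0, 0, 0, 0]
    - [0, 0, 0, 0]
    - [0, 0, 0, 0]
    - [0, 0, 0, 0]
    - [0, 0, 0, 0]
  jaw: 8
  force: 8

```text
clock: 5.45
position: [0.4597, 0.0153, 0.0578]
ee_rot: [2.001, 2.42, 0.002]
contact_force: [3.8, 2.7, -0.8]
grip_width: 0.0129
finger_force: 8.0
```

Emit:
send_rows:
  series:
    - [0, 0, 0, 0]
    - [0, 0, 0, 0]
    - [0, 0, 0, 0]
    - [0, -2, 0, 0]
    - [0, -2, 0, 0]
    - [0, -2, 0, 0]
    - [0, -2, 0, 0]
    - [0, 0, 0, 0]
    - [0, 0, 0, 0]
  force: 30

```text
clock: 6.35
position: [0.4515, 0.0138, 0.0578]
ee_rot: [2.001, 2.42, 0.001]
contact_force: [5.0, 3.6, 1.9]
grip_width: 0.0124
finger_force: 30.0
```

Emit:
send_rows:
  series:
    - [0, -2, 0, 0]
    - [0, -2, 0, 0]
    - [0, -2, 0, 0]
    - [0, 0, 0, 0]
    - [0, 0, 0, 0]

```text
clock: 6.85
position: [0.4459, 0.0127, 0.0578]
ee_rot: [2.001, 2.42, 0.002]
contact_force: [6.5, 4.9, 1.5]
grip_width: 0.0121
finger_force: 30.0
```

Emit:
send_rows:
  series:
    - [0, -1, 0, 0]
    - [0, -1, 0, 0]
    - [0, 0, 0, 0]
    - [0, 0, 0, 0]

```text
clock: 7.25
position: [0.4441, 0.0123, 0.0578]
ee_rot: [2.001, 2.42, 0.002]
contact_force: [7.0, 5.8, 0.7]
grip_width: 0.0123
finger_force: 30.0
```

Emit:
send_rows:
  series:
    - [0, -1, 0, 0]
    - [0, -1, 0, 0]
    - [0, 0, 0, 0]
    - [0, 0, 0, 0]

```text
clock: 7.65
position: [0.444, 0.0122, 0.058]
ee_rot: [1.999, 2.417, 0.006]
contact_force: [15.2, 11.9, -3.1]
grip_width: 0.0122
finger_force: 30.0
```

The stop is reached: 16 mm of travel, then the force jumped. I ease off 2 mm and start lifting along the arc.

Emit:
send_rows:
  series:
    - [0, 1, 0, 0]
    - [0, 1, 0, 0]
    - [0, 0.1, -4, 0]
    - [0, 0.2, -7, 0]
    - [0, 0.4, -7, 0]
    - [0, 0, -3, 0]
    - [0, 0, 0, 0]
    - [0, 0, 0, 0]

```text
clock: 8.45
position: [0.4448, 0.0125, 0.0787]
ee_rot: [2.001, 2.42, 0.002]
contact_force: [8.0, 4.9, -4.2]
grip_width: 0.0124
finger_force: 30.0
```

```bash
cat > ang.py <<'E'
from h import *
import sys
np.set_printoptions(precision=4,suppress=True)
s=state();p=s['position'];u=np.array([.982,.189]);H=np.array([.4440,.0122])+.301*u
dx=(H-p[:2])@u;dz=p[2]-.058
print(p,s['contact_force'],s['finger_force'],'ang',np.degrees(np.arctan2(dz,dx)),'r',np.hypot(dx,dz),'lat',(H-p[:2])@[-u[1],u[0]])
a={c:(camera(c),pinpoint('screen',c),pinpoint('pull_bar',c)) for c in('side','top')}
for k,n in((1,'screen'),(2,'bar')):
    if a['side'][k] and a['top'][k]: print(n,a['side'][k][0]['conf'],a['top'][k][0]['conf'],*tri(a['side'][k][0]['at'],a['top'][k][0]['at']))
if len(sys.argv)>1: cv2.imwrite(f'pics/{sys.argv[1]}.png',cv2.resize(a['side'][0][100:310,180:460,::-1],None,fx=2.8,fy=2.8,interpolation=cv2.INTER_CUBIC))
E
python3 ang.py lift1
```

```text
[0.4448 0.0125 0.0787] [ 8.0398  4.9433 -4.2324] 29.986175000667572 ang 3.9361906013083208 r 0.3008417003759539 lat -0.00012443331374824285
screen 0.92 0.58 [0.5567 0.035  0.0592] 0.006478575616004782
```

View pics/lift1.png

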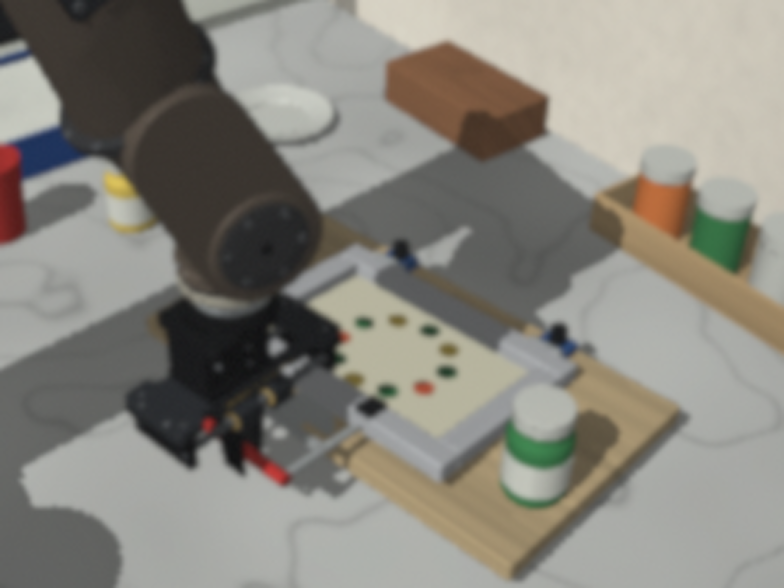

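The frame has left the board: the force is about 4 N down, the bar is still gripped, and the jars are undisturbed. I continue along the arc.

Emit:
send_rows:
  series:
    - [0, 0.6, -7, 0]
    - [0, 0.7, -7, 0]
    - [0, 0.9, -6.9, 0]
    - [0, 1, -6.9, 0]
    - [0, 1.2, -6.9, 0]
    - [0, 1.4, -6.8, 0]
    - [0, 1.5, -6.8, 0]
    - [0, 0, 0, 0]

```text
clock: 9.55
position: [0.4524, 0.0139, 0.1274]
ee_rot: [2.001, 2.419, 0.004]
contact_force: [11.5, 5.4, -7.0]
grip_width: 0.012
finger_force: 30.0
```

Emit:
send_rows:
  series:
    - [0, 1.7, -6.8, 0]
    - [0, 1.8, -6.7, 0]
    - [0, 2.0, -6.7, 0]
    - [0, 2.2, -6.6, 0]
    - [0, 2.3, -6.6, 0]
    - [0, 2.5, -6.5, 0]
    - [0, 2.6, -6.5, 0]
    - [0, 2.8, -6.4, 0]
    - [0, 2.9, -6.3, 0]
    - [0, 3.1, -6.3, 0]

```text
clock: 10.55
position: [0.4764, 0.0184, 0.1921]
ee_rot: [2.001, 2.419, 0.005]
contact_force: [16.6, 5.2, -13.5]
grip_width: 0.0121
finger_force: 30.0
```

```bash
python3 ang.py
```

```text
[0.4764 0.0184 0.1921] [ 16.5535   5.1897 -13.4849] 29.987483024597168 ang 26.585672126980946 r 0.2997282801952464 lat -8.973371171054623e-06
screen 0.76 0.58 [0.574  0.0359 0.1314] 0.003805755312613372
bar 0.69 0.34 [ 0.5121 -0.0565  0.2541] 0.15669893640965826
```

Emit:
send_rows:
  series:
    - [0, 4.5, -5, 0]
    - [0, 4.5, -5.6, 0]
    - [0, 4.2, -5.6, 0]
    - [0, 4, -5.6, 0]
    - [0, 4, -5.6, 0]
    - [0, 4, -5.6, 0]
    - [0, 4, -5.6, 0]
    - [0, 4, -5.6, 0]
    - [0, 4, -5.6, 0]
    - [0, 4, -5.6, 0]

```text
clock: 11.85
position: [0.5149, 0.0258, 0.2475]
ee_rot: [-2.001, -2.421, 0.002]
contact_force: [4.7, -2.9, -7.4]
grip_width: 0.0123
finger_force: 30.0
```

Emit:
send_rows:
  series:
    - [0, 0, 0, 0]
    - [0, 0, 0, 0]
    - [0, 0, 0, 0]
    - [0, 0, 0, 0]

```text
clock: 12.25
position: [0.5148, 0.0257, 0.2474]
ee_rot: [-2.002, -2.421, 0.001]
contact_force: [4.4, -2.4, -6.9]
grip_width: 0.012
finger_force: 30.0
```

```bash
python3 ang.py lift40; python3 -c "
from h import *
for i in range(3):
  for c in('side','top'):
    camera(c)
    for t in('screen','pull_bar','hinge'):
      l=pinpoint(t,c)
      if l: print(t,c,l[0])
"
```

```text
[0.5148 0.0257 0.2474] [ 4.4177 -2.3753 -6.9238] 29.99787211418152 ang 39.601947626033834 r 0.29706738270694616 lat 0.00010279295200317506
screen 0.83 0.92 [0.5942 0.0449 0.1774] 0.0061038276714761785
screen side {'at': [197.7, 309.6], 'conf': 0.58}
pull_bar side {'at': [190.3, 286.2], 'conf': 0.55}Traceback (most recent call last):
  File "<string>", line 7, in <module>
    l=pinpoint(t,c)
ValueError: it knows: cup_red, jar_green, jar_orange, jar_yellow, press, pull_bar, screen
```

View pics/lift40.png

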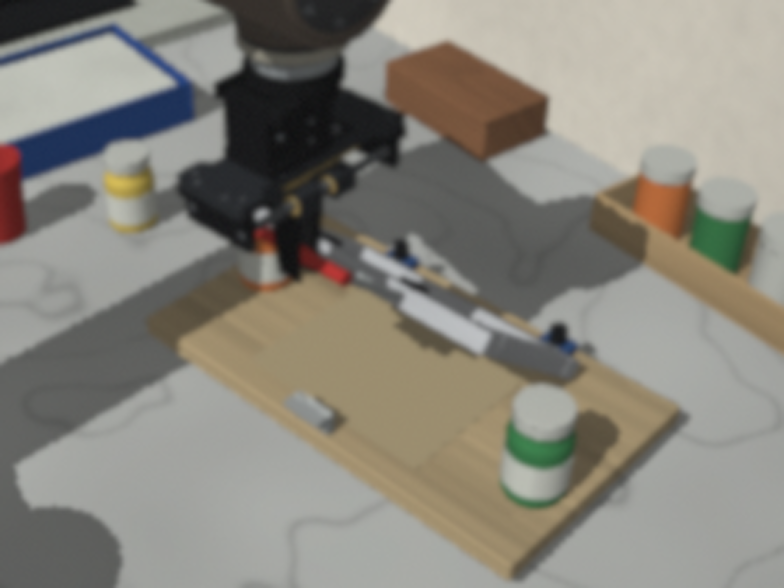

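The side view shows the frame raised on the bar, with the bar between the fingers (about (320,262) in the crop), the board clear beneath it and the jars in place. Next I check the bar's height in the grip, using the picture from before the move to calibrate.

```bash
python3 - <<'E'
from h import *
np.set_printoptions(precision=4,suppress=True)
u=np.array([.982,.189,0]);v=np.array([-.189,.982,0])
def bar(im,P,box):
    r0,r1,c0,c1=box;a=im.astype(int)
    m=np.zeros(a.shape[:2],np.uint8);m[r0:r1,c0:c1]=((a[:,:,0]>70)&(a[:,:,0]>2.2*a[:,:,1])&(a[:,:,0]>2*a[:,:,2]))[r0:r1,c0:c1]
    n,l,st,ce=cv2.connectedComponentsWithStats(m)
    for k in range(1,n):
        if st[k,4]<8: continue
        Q=[]
        for p in np.argwhere(l==k):
            o,d=ray('side',p);Q.append(o+d*((P-o)@u)/(d@u))
        Q=np.array(Q)-P;print(st[k],'lat',(Q@v).min(),(Q@v).max(),'z',(Q+P)[:,2].mean(),'z range',(Q+P)[:,2].min(),(Q+P)[:,2].max())
bar(cv2.imread('pics/side0.png')[:,:,::-1],np.array([.4597,.0153,.052]),(245,285,245,300))
s=state();bar(camera('side'),s['position'],(170,210,260,315));print(s['position'],s['contact_force'])
for t in('jar_orange','jar_green','jar_yellow','cup_red'):
    l=pinpoint(t,'side');print(t,l[0]['at'] if l else None)
E
```

```text
[255 251  32  24 128] lat -0.05280553594467207 0.05623580267351915 z 0.05262053095317297 z range 0.04484323878988006 0.06023063549951091
[271 182   7   5  22] lat 0.026557799033963957 0.04648517581555358 z 0.2395940959765822 z range 0.23398948329926417 0.24495496197095668
[288 189  17  12  82] lat -0.056279825530918336 -0.008085018246959667 z 0.24252937260508273 z range 0.23469566462380453 0.2501078729169113
[0.5148 0.0257 0.2474] [ 5.94   -2.9276 -7.4478]
jar_orange [197.5, 275.8]
jar_green [272.7, 370.2]
jar_yellow [179.2, 226.3]
cup_red [181.5, 180.5]
```

Emit:
send_rows:
  series:
    - [0, 0.8, -0.9, 0]
    - [0, 0, 0, 0]
    - [0, 0, 0, 0]
    - [0, 0, 0, 0]
    - [0, 0, 0, 0]
    - [0, 0, 0, 0]
    - [0, 0, 0, 0]
    - [0, 0, 0, 0]

```text
clock: 13.75
position: [0.5156, 0.0259, 0.2482]
ee_rot: [-2.002, -2.421, 0.001]
contact_force: [4.6, -1.9, -7.6]
grip_width: 0.0124
finger_force: 30.0
```

```bash
python3 - <<'E'
from h import *
s=state();print(s['clock'],s['position'],s['contact_force'],s['finger_force'],np.abs(s['qvel']).max())
print(hand_in())
E
```

```text
13.75 [0.51559271 0.02587599 0.24824421] [ 4.61765197 -1.86269186 -7.61817541] 29.997666478157043 0.0019204579080607555
the job is handed in; nothing more can be done
None
```

I pulled the bolt to its stop, raised the frame by the red bar and handed in at 13.75 s, still gripping the bar, with the frame steady at an estimated 40° (within about half a degree) and the jars and cup untouched; the hand-in gave no verdict.

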